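# Roll the rolling pin onto its parking mat

## Task

The rolling pin was left in the middle of the pastry board, where the next sheet pan will be set down. Roll it under a fingertip that pushes along the top of its barrel, until the whole barrel lies on the rubber parking mat on the board and along it, and leave it there at rest. Do not pinch, lift, fling or shove it from the side, and leave the two ring cutters and the ramekin standing where they are.

Things in the scene. Friction and masses are not known exactly. Their poses are not given: they have to be found in the camera images.
- pin: Wooden rolling pin: barrel 56 mm thick, 180 mm long; 27 mm handles, 320 mm overall, 0.4 kg, all one. Origin at the barrel's centre, 48 mm above the table (barrel top at 76 mm). x runs along it; y, z turn with it. Under a firm fingertip (3 to 15 N) its centre travels half as far as the fingertip, so repeat: about 20 mm of pin travel a push. It coasts about 10 mm from 0.1 m/s and stays.
- mat: Thin, flat dark rubber parking mat lying on the pastry board, level with its surface (no step that is felt): 300 mm (its x) by 96 mm (its y). Origin at its centre, on the board's top (20 mm above the table). Its x axis is nearly parallel to the pin; the pin starts beside it, on its +y or its -y side, 70 to 125 mm from its centre line.
- board: Wooden pastry board, fixed on the steel table: 400 mm (its x) by 500 mm (its y), 20 mm thick. Origin at the centre of its underside, on the table.
- cutter: Round steel pastry cutter, an upright ring 60 mm in diameter and 38 mm high, loose on the board on the side of the pin away from the mat. Origin at the centre of its underside. Leave alone.
- small_cutter: Small steel ring cutter, 36 mm in diameter and 30 mm high, near a far corner of the board. Origin at the centre of its underside. Leave alone.
- ramekin: White ceramic ramekin, 68 mm across and 40 mm high, near a far corner of the board. Origin at the centre of its underside. Leave alone.

How it is judged:
On the way, in this order (a step that is already met when the one before it is completed fails the run):
1. a fingertip presses on the top of the pin (contact force between the fingers and pin above 0.5 N and height (world z) of the grasp point above 0.074 m), for 0.05 s.
2. the pin has rolled about a fifth of a turn or more (angle between pin's own z axis and vertical above 1.2 rad), for 0.05 s.
At the end, for the whole second after the job is handed in: The pin rests on the board with the centre of its barrel within 22 mm of the mat's long centre line and within 60 mm of the mat's middle along it, its axis within 0.22 rad of the mat's, at rest (under 0.01 m/s, 0.3 rad/s); both cutters and the ramekin are within 20 mm of where they stood (y of pin in the frame of mat between -0.022 and 0.022 m and x of pin in the frame of mat between -0.06 and 0.06 m and height (world z) of pin between 0.042 and 0.054 m and angle between the x axis of pin and the x axis of mat, either way round below 0.22 rad and linear speed of pin below 0.01 m/s and angular speed of pin below 0.3 rad/s and distance of each of cutter, small_cutter, ramekin from where it was at the start of the episode below 0.02 m); the robot touches nothing.
It fails at once if the rolling pin is lifted, carried or rolled off the board (height (world z) of pin above 0.062 m or height (world z) of pin below 0.04 m).
It fails at once if the pin is pinched or shoved from the side: it is touched while the fingers reach down beside it instead of resting on its top (contact force between the fingers and pin above 0.3 N and height (world z) of the grasp point below 0.074 m).
It fails at once if the pin is flung (faster than 0.4 m/s) (linear speed of pin above 0.4 m/s).
It fails at once if a cutter or the ramekin is displaced by more than 20 mm or knocked over (distance of any of cutter, small_cutter, ramekin from where it was at the start of the episode above 0.02 m or angle between any of cutter, small_cutter, ramekin's own z axis and vertical above 0.4 rad).
It also fails if it takes over 58 s, if anything falls off the work surface, if the arm or the gripper's body presses on something with over 40 N, if the wrist force passes 120 N, or if a joint passes its speed limit or range.

## Robot

A 7-joint arm with a two-finger parallel gripper is mounted at the origin on the work surface. World frame = base frame: x ahead of the robot, y to its left, z up, the work surface at z = 0. Lengths are in m, angles in rad, forces in N, time in s.
With the tool pointing down it reaches from about 0.425 to 0.875 m from the base axis. Payload 4.7 kg.
Tool frame: the origin (TCP) lies midway between the tips of the shut fingers; the grasp point (between the pads) lies 19 mm behind it (ctrl.grip_depth is the distance from the TCP to the grasp point, in m); z points along the fingers, y is the direction in which the jaws open and shut (so a half turn about z gives the same grasp; the last joint's range is limited). The gripper opens to 87 mm and grips with 3 to 60 N. Pads are 19 mm wide; open, the fingers measure 117 mm over their backs; the gripper's body (75 mm by 190 mm) begins 51 mm behind the grasp point.
Start: joints at [-1.099, 0.321, -0.07, 1.45, 0.023, 1.371, -0.057], TCP at [0.287, 0.583, 0.223] pointing down, gripper open.
Joint ranges: [-2.86, 2.86], [-0.3, 2.09], [-1.38, 1.24], [0.06, 2.45], [-1.56, 4.7], [0.09, 2.05], [-2.69, 2.69]. Speed limits (rad/s): [2.57, 2.57, 3.14, 3.14, 3.14, 3.14, 3.14].

## Interface

Orientations are given as a rotation vector (axis times angle).
In Python, from bench import ctrl gives the robot as it stands. The module is installed in compiled form; this text tells all that it offers.
- The arm moves only by the shell command python3 -m inch 'ROWS' [FORCE]. ROWS is JSON, a list of rows, each a list of 5 numbers: the opening, from -1 (shut) to 1 (fully open), so that 0 is half open, then the shift along the tool's x, y, z in mm, then the turn about the tool's z in rad. In form: [[fingers, tx, ty, tz, twist], ...]. A call has 1 to 5 rows; each row shifts and turns the pose as measured when the row begins, along the tool's axes as they then stand; what a row does not reach is not made up. A row lasts 1/8 s, in which the tool goes at most 62.5 mm and 10.7 degrees, less where a joint would pass 70% of its speed; a pose out of reach is approached as far as the arm can. A call is refused whole if a number of a shift passes 62.5 or a number of a turn 0.188, either way. A call with a gripper value outside its range is refused whole. The fingers move at their own pace and stop on an object; FORCE is the grip in N (left out, the last holds). Time passes only in rows, so rows that do not move let the fingers close. It gives the time, the measured TCP pose, the force and the opening at its end, in the units of the state.
- ctrl.get_state(): the state, without advancing time (a new reading comes with each control period).
- ctrl.get_image(name): name is "scene" or "side" or "wrist"; returns a dict with "color" (384x512x3 uint8, red, green, blue), "range_z" (384x512 float32, m along the optical axis (not along the pixel's ray), 0 where there is no reading), "K" (3x3 intrinsics, pixels), "R" (3x3) and "t" (3): a world point X has camera coordinates R X + t. Camera axes: x right, y down, z forward; pixel columns grow to the right and rows downward; lengths in m; the calibration is good to about 2 mm. The wrist camera is an equidistant fisheye: a pixel r from the principal point sees the ray r / f radians off the axis. A picture is of the moment at which its call begins.
- ctrl.close_job(): hands the job in, once; it reports no verdict.
The state is a dict: "time": time; "joint_positions": joint angles; "qd": joint speeds; "joint_torque": joint torques, N m; "position": TCP position; "tool_rot": TCP orientation; "ft_force": force on the tool from outside, world axes, zero at the start; "torque": the same for the moment, N m; "grip_width": opening from 0.0 (shut) to 1.0 (fully open).
Only numpy, scipy, OpenCV 4.12 (cv2) and the standard library are available. Lean on these libraries where they do the work, as an engineer would, in place of code of your own. Each camera call takes 0.05 s, during which the arm holds its last target. There are 200 camera calls.

## Working session

There is one attempt and no reset: what is moved stays moved. The work goes in short steps, Python scripts to look and compute and a shell command to move; the robot and the scene stay as the last step left them, time stands still between calls to the robot, and variables do not carry over. Pictures are saved under pics/ and viewed, about 8 in all and at most 12, crops included, and the job is handed in when it is done.

```bash
mkdir -p pics; python3 - <<'E'
from bench import ctrl
import numpy as np,cv2
s=ctrl.get_state(); print(s)
ims=[]
for n in ("scene","side"):
    d=ctrl.get_image(n); np.savez(f"{n}0.npz",**d); print(n,d["K"].tolist(),d["R"].tolist(),d["t"].tolist())
    cv2.imwrite(f"pics/{n}0.png",d["color"][...,::-1])
E
```

```text
{'time': 0.0, 'joint_positions': array([-1.09892387,  0.32181492, -0.07012255,  1.451674  ,  0.02258577,
        1.37081756, -0.05687347]), 'qd': array([-0.00136839, -0.00073796, -0.00081089, -0.00099021,  0.000591  ,
       -0.00056092, -0.00023147]), 'joint_torque': array([ 6.06058666e-05, -4.91296184e+01, -4.03506327e-01, -3.12524700e+01,
       -6.37399871e-02,  4.39145823e-02,  1.95275220e-04]), 'position': array([0.28703908, 0.58256119, 0.22146757]), 'tool_rot': array([-7.12584254e-01, -3.05933448e+00,  2.97072635e-03]), 'ft_force': array([-0.57991813,  0.00545599,  0.34870355]), 'torque': array([ 0.00877722, -0.00865679,  0.02962075]), 'grip_width': 0.9980887638907583}
scene [[427.3210525419359, 0.0, 261.59625936274927], [0.0, 427.3210525419359, 187.59339928878615], [0.0, 0.0, 1.0]] [[0.5760168920540136, 0.8171650614396846, -0.021114033975331063], [0.5255043711524783, -0.38996395262573175, -0.7561569093463041], [-0.6261387194289088, 0.42446363568012807, -0.6540496357442102]] [-0.4022079743363811, -0.2617760227919132, 1.3594414472988325]
side [[371.0859470161042, 0.0, 255.66284530418193], [0.0, 371.0859470161042, 192.87604880307848], [0.0, 0.0, 1.0]] [[0.9777220706007065, -0.20967382709420296, 0.00982033054115636], [-0.1333227367936255, -0.6564671384752254, -0.742479591609094], [0.1621252618012534, 0.7246294103428452, -0.6697966983735104]] [-0.6288355784838119, 0.1292661302285276, 0.6117125562727159]
```

View pics/scene0.png

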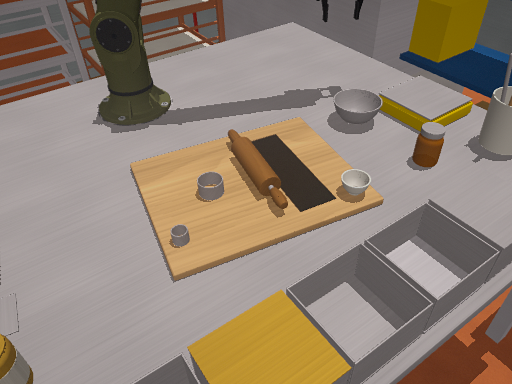

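View pics/side0.png

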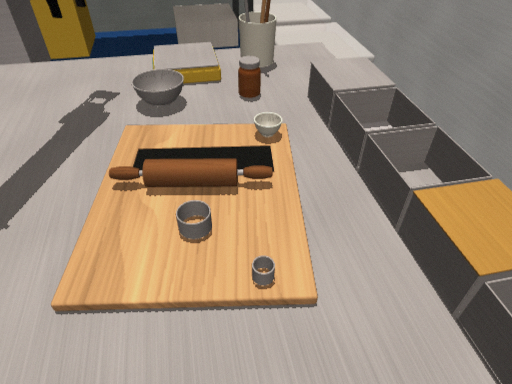

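```bash
cat > see.py <<'E'
import numpy as np,cv2
from bench import ctrl
def pts(d):
    v,u=np.mgrid[:384,:512]; K=d["K"]; z=d["range_z"]
    c=np.stack([(u-K[0,2])/K[0,0]*z,(v-K[1,2])/K[1,1]*z,z],-1)
    return (c-d["t"])@d["R"]
def plane(d,h):
    v,u=np.mgrid[:384,:512]; K=d["K"]
    r=np.stack([(u-K[0,2])/K[0,0],(v-K[1,2])/K[1,1],np.ones(u.shape)],-1)@d["R"]
    o=-d["R"].T@d["t"]; return o+r*((h-o[2])/r[...,2])[...,None]
def pin(d,ref=None):
    P=pts(d); hsv=cv2.cvtColor(d["color"],cv2.COLOR_RGB2HSV)
    m=(P[...,2]>.066)&(P[...,2]<.085)&(d["range_z"]>0)&(P[...,0]>.25)&(P[...,0]<.85)&(abs(P[...,1])<.5)&(hsv[...,0]<18)&(hsv[...,1]>100)&(hsv[...,2]<190)
    n,l,st,_=cv2.connectedComponentsWithStats(m.astype(np.uint8)); k=1+np.argmax(st[1:,4]); m=l==k
    Q=P[m]; r=cv2.minAreaRect(Q[:,:2].astype(np.float32)*1000)
    t=Q[Q[:,2]>np.percentile(Q[:,2],98)-.003]
    c=t.mean(0); w,V=np.linalg.eigh(np.cov(t[:,:2].T)); a=V[:,1]
    return m.sum(),r,c,np.percentile(Q[:,2],98),a
def report(o,mc,th):
    ex=np.array([np.cos(th),np.sin(th)]); ey=np.array([-ex[1],ex[0]]); e=np.asarray(o)[:2]-mc
    return e@ex,e@ey
E
python3 - <<'E'
from see import *
A=[]
for n in("scene","side"):
    d=dict(np.load(n+"0.npz")); print(n,pin(d))
    W=plane(d,.02); hsv=cv2.cvtColor(d["color"],cv2.COLOR_RGB2HSV)
    m=(hsv[...,2]<65)&(W[...,0]>.3)&(W[...,0]<.85)&(abs(W[...,1])<.4)
    k,l,st,_=cv2.connectedComponentsWithStats(m.astype(np.uint8))
    b=1+np.argmax(st[1:,4]); q=W[l==b][:,:2].astype(np.float32)*1000; print(st[b],cv2.minAreaRect(q)); A.append(q)
    print(cv2.boxPoints(cv2.minAreaRect(q)))
q=np.vstack(A); r=cv2.minAreaRect(q); print("mat",r,cv2.boxPoints(r))
E
```

```text
scene (np.int64(835), ((533.833740234375, 94.31473541259766), (45.468021392822266, 181.74404907226562), 79.63124084472656), array([0.54013829, 0.09380714, 0.07577616]), np.float64(0.07749183611851546), array([-0.98214085,  0.18814715]))
[ 252  135   84   76 2510] ((563.287109375, 171.0257110595703), (93.66327667236328, 296.2995910644531), 81.28929138183594)
[[409.7537  147.17088]
 [702.6356  102.29762]
 [716.82056 194.88054]
 [423.9386  239.7538 ]]
side (np.int64(1346), ((531.7947998046875, 91.68519592285156), (39.275577545166016, 179.01254272460938), 79.61972045898438), array([0.53315095, 0.09366239, 0.07626173]), np.float64(0.07775631466570189), array([-0.98169271,  0.19047161]))
[ 133  146  141   25 1803] ((564.6243896484375, 178.38394165039062), (88.55608367919922, 300.82769775390625), 78.70406341552734)
[[408.45123  164.42618 ]
 [703.4515   105.501076]
 [720.79755  192.3417  ]
 [425.7973   251.26682 ]]
mat ((562.8336181640625, 171.09518432617188), (93.66327667236328, 299.0760803222656), 81.28929138183594) [[407.92795  147.4506  ]
 [703.5544   102.156845]
 [717.73926  194.73976 ]
 [422.11285  240.03352 ]]
```

```bash
python3 - <<'E'
from see import *
for n in("scene","side"):
    d=dict(np.load(n+"0.npz"))
    W=plane(d,.02); hsv=cv2.cvtColor(d["color"],cv2.COLOR_RGB2HSV)
    m=(hsv[...,2]<65)&(W[...,0]>.3)&(W[...,0]<.85)&(abs(W[...,1])<.4)
    k,l,st,_=cv2.connectedComponentsWithStats(m.astype(np.uint8))
    b=1+np.argmax(st[1:,4]); q=W[l==b][:,:2]*1000
    for lo,hi in((440,700),):
        e=[]
        for x in range(lo,hi,6):
            s=q[abs(q[:,0]-x)<3]
            if len(s): e.append((x,s[:,1].max(),s[:,1].min()))
        e=np.array(e)
        for c in(1,2):
            f=cv2.fitLine(e[:,[0,c]].astype(np.float32),cv2.DIST_HUBER,0,.01,.01).ravel()
            print(n,c,"slope",f[1]/f[0],"y@563",f[3]+f[1]/f[0]*(563-f[2]), np.round(e[::6,c],0))
    for y in range(120,230,15):
        s=q[abs(q[:,1]-y)<3,0]
        if len(s): print(y,s.min(),s.max())
E
```

```text
scene 1 slope -0.1518711 y@563 217.47888 [236. 231. 226. 220. 215. 208. 203. 197.]
scene 2 slope -0.25087687 y@563 135.81055 [163. 158. 150. 143. 136. 117. 111. 105.]
120 605.8752847431 705.0820252843959
135 574.5150431517981 708.0692247670379
150 499.4460356407816 709.7456175259189
165 416.3251590452789 711.4381793039128
180 415.01958482382275 714.4989226620921
195 417.6468303880331 716.2309881715777
210 419.6420313256862 626.8760515195008
225 422.30463892917294 525.5401364531893
side 1 slope -0.15949269 y@563 216.28104 [237. 229. 222. 219. 212. 209. 202. 194.]
side 2 slope -0.3191325 y@563 169.23586 [201. 194. 187. 180. 176. 169. 130. 125.]
120 700.3140967043386 705.3867489228207
135 630.7078605678802 708.8337475988856
150 633.1560827460668 710.1965288012177
165 425.3422712895479 711.5961828430039
180 412.62703585154617 715.2706047324461
195 416.346746408658 715.8336469983477
210 418.1216930688208 624.984677862034
225 422.1246497408396 530.6361445533458
```

```bash
python3 -m inch '[[-1,-44,-34,0,0],[-1,-44,-34,0,0],[-1,-44,-34,0,0],[-1,-44,-34,0,0],[-1,-44,-34,0,0]]' 10; python3 -m inch '[[-1,-44,-34,0,0],[-1,-44,-34,0,0],[-1,-44,-34,0,0],[-1,-44,-34,0,0],[-1,-20,-15,0,0]]'; python3 -m inch '[[-1,0,0,0,-0.134],[-1,0,0,0,-0.134],[-1,0,0,0,0]]'
cat >> see.py <<'E'
from scipy.spatial.transform import Rotation
MC=np.array([.564,.169]); TH=-.155
def need(tx,ty,tz):
    s=ctrl.get_state(); R=Rotation.from_rotvec(s["tool_rot"]).as_matrix()
    print("t",s["time"],"pos",s["position"].round(4),"F",s["ft_force"].round(2),"x",R[:,0].round(3),"y",R[:,1].round(3),"z",R[:,2].round(3))
    print("tool delta mm",(R.T@(np.array([tx,ty,tz])-s["position"])*1000).round(1))
E
python3 -c "
from see import *
need(.532,.08,.1)"
```

```text
time: 0.72
position: [0.4087, 0.3297, 0.2179]
tool_rot: [-0.696, -3.059, 0.008]
ft_force: [0.4, 0.7, 0.5]
grip_width: 0.516
time: 1.35
position: [0.5225, 0.0971, 0.217]
tool_rot: [-0.703, -3.057, 0.009]
ft_force: [0.0, 1.2, 0.4]
grip_width: 0.019
time: 1.72
position: [0.5227, 0.0928, 0.2157]
tool_rot: [-0.289, -3.121, 0.011]
ft_force: [-0.2, -0.2, -0.1]
grip_width: 0.007
t 1.725 pos [0.5227 0.0928 0.2157] F [-0.23 -0.18 -0.08] x [-0.983  0.183  0.007] y [ 0.183  0.983 -0.008] z [-0.008 -0.006 -1.   ]
tool delta mm [-12.2 -10.  115.7]
```

```bash
python3 -m inch '[[-1,-6,-5,40,0],[-1,-6,-5,40,0],[-1,0,0,30,0],[-1,0,0,15,0],[-1,0,0,0,0]]'; python3 - <<'E'
from see import *
need(.532,.084,.078)
d=ctrl.get_image("side"); print(pin(d)); cv2.imwrite("pics/side1.png",cv2.resize(d["color"][80:270,80:330,::-1],None,fx=3,fy=3))
E
```

```text
time: 2.35
position: [0.5322, 0.0814, 0.0878]
tool_rot: [-0.303, -3.121, 0.009]
ft_force: [-0.6, -0.1, -0.3]
grip_width: 0.006
t 2.35 pos [0.5322 0.0814 0.0878] F [-0.62 -0.14 -0.27] x [-0.981  0.193  0.005] y [ 0.193  0.981 -0.006] z [-0.006 -0.005 -1.   ]
tool delta mm [0.7 2.6 9.8]
(np.int64(1283), ((531.4871826171875, 90.47769165039062), (38.7027587890625, 179.2865753173828), 80.74906158447266), array([0.53164029, 0.09353476, 0.07621195]), np.float64(0.07764956211521754), array([-0.98233944,  0.18710751]))
```

View pics/side1.png

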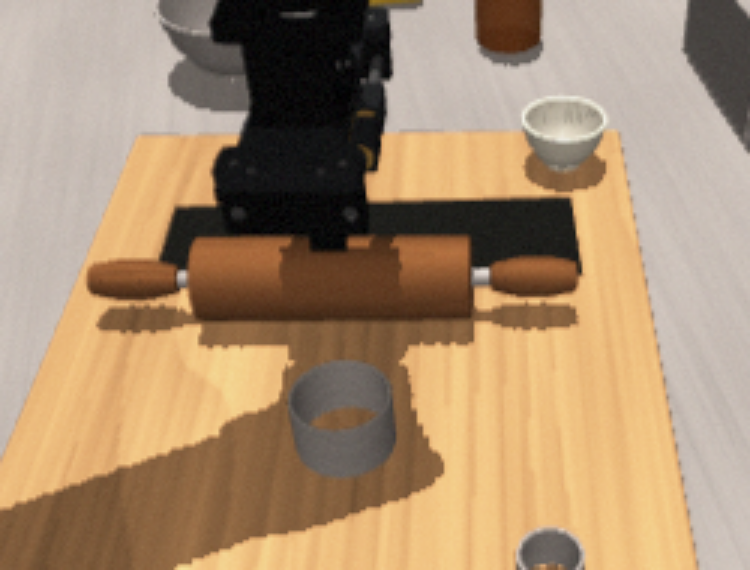

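The crop shows the shut fingertips at about (330,243), over the middle of the barrel (190–470 px), with the cutter well clear behind. Now a gentle descent to contact.

```bash
python3 -m inch '[[-1,0,4,5,0],[-1,0,0,3,0]]'; python3 -m inch '[[-1,0,0,3,0]]';python3 -m inch '[[-1,0,0,2,0]]';python3 -m inch '[[-1,0,0,2,0]]'
```

```text
time: 2.65
position: [0.5355, 0.0866, 0.0828]
tool_rot: [-0.304, -3.127, 0.005]
ft_force: [-0.1, 0.1, -1.2]
grip_width: 0.002
time: 2.78
position: [0.536, 0.0868, 0.0802]
tool_rot: [0.303, 3.126, -0.004]
ft_force: [0.1, 0.4, 0.8]
grip_width: 0.002
time: 2.9
position: [0.5362, 0.0869, 0.0783]
tool_rot: [0.304, 3.126, -0.004]
ft_force: [0.5, -0.3, -0.3]
grip_width: 0.006
time: 3.02
position: [0.5362, 0.0868, 0.0763]
tool_rot: [0.304, 3.125, -0.004]
ft_force: [-0.3, -0.5, 0.9]
grip_width: 0.007
```

```bash
python3 -m inch '[[-1,0,0,2,0]]';python3 -m inch '[[-1,0,0,2,0]]'
```

```text
time: 3.15
position: [0.5365, 0.087, 0.0758]
tool_rot: [0.304, 3.125, -0.002]
ft_force: [-6.3, -1.3, 17.5]
grip_width: 0.006
time: 3.28
position: [0.5365, 0.0875, 0.0758]
tool_rot: [0.304, 3.126, -0.0]
ft_force: [-5.4, -0.2, 16.6]
grip_width: 0.004
```

```bash
python3 -m inch '[[-1,0,8,1,0],[-1,0,8,1,0],[-1,0,8,1,0]]'; python3 -m inch '[[-1,0,6,1,0],[-1,0,0,0,0]]';  python3 - <<'E'
from see import *
d=ctrl.get_image("side"); r=pin(d); print(r[1],r[2],r[4],"mat xy",report(r[2],MC,TH)); need(.53,.1,.07)
E
```

```text
time: 3.65
position: [0.5412, 0.1122, 0.0764]
tool_rot: [0.306, 3.126, 0.004]
ft_force: [-1.9, 0.8, 6.2]
grip_width: 0.007
time: 3.9
position: [0.5427, 0.1197, 0.0763]
tool_rot: [0.304, 3.126, 0.006]
ft_force: [-0.6, 0.2, 1.3]
grip_width: 0.007
((535.2157592773438, 110.69091796875), (44.924560546875, 178.81564331054688), 79.58779907226562) [0.53672498 0.11003027 0.07635411] [-0.98206296  0.18855328] mat xy (np.float64(-0.01784427954524969), np.float64(-0.06247349764995729))
t 3.95 pos [0.5426 0.1192 0.0762] F [-0.58  0.07  1.73] x [-0.981  0.193 -0.001] y [0.193 0.981 0.004] z [ 0.001  0.004 -1.   ]
tool delta mm [  8.7 -21.3   6.1]
```

```bash
python3 -m inch '[[-1,0,0,-10,0],[-1,3,-11,0,0],[-1,3,-11,0,0],[-1,0,0,5,0],[-1,0,0,3,0]]'; python3 -m inch '[[-1,0,0,2,0],[-1,0,0,1.5,0],[-1,0,0,1,0]]';
```

```text
time: 4.58
position: [0.5312, 0.0946, 0.0777]
tool_rot: [0.31, 3.126, 0.004]
ft_force: [-0.3, 0.7, -0.5]
grip_width: 0.003
time: 4.95
position: [0.5312, 0.095, 0.0742]
tool_rot: [-0.309, -3.126, -0.003]
ft_force: [-4.9, -2.4, 10.6]
grip_width: 0.007
```

```bash
python3 -m inch '[[-1,0,8,1,0],[-1,0,8,1,0],[-1,0,8,1,0],[-1,0,8,1,0]]'; python3 -m inch '[[-1,0,6,1,0],[-1,0,0,0,0]]';  python3 - <<'E'
from see import *
d=ctrl.get_image("side"); r=pin(d); print(r[1],r[2],r[4],"mat xy",report(r[2],MC,TH)); need(.53,.1,.07)
E
```

```text
time: 5.45
position: [0.5379, 0.1293, 0.0764]
tool_rot: [-0.308, -3.125, -0.01]
ft_force: [-1.3, -0.2, 5.5]
grip_width: 0.007
time: 5.7
position: [0.5396, 0.1377, 0.0766]
tool_rot: [-0.303, -3.126, -0.012]
ft_force: [-1.3, 0.6, 1.1]
grip_width: 0.005
((537.9885864257812, 127.3989486694336), (38.67007827758789, 179.53016662597656), 78.39451599121094) [0.53942573 0.13080818 0.07641132] [-0.9824634   0.18645554] mat xy (np.float64(-0.01838361011934344), np.float64(-0.04152773469930642))
t 5.75 pos [0.5395 0.1372 0.0765] F [-0.62 -0.44  0.81] x [-0.981  0.193  0.002] y [0.193 0.981 0.007] z [-0.     0.008 -1.   ]
tool delta mm [  2.1 -38.4   6.2]
```

```bash
python3 -m inch '[[-1,0,0,-10,0],[-1,0,-9,0,0],[-1,0,-9,0,0],[-1,0,0,5,0],[-1,0,0,3,0]]'; python3 -m inch '[[-1,0,0,1.5,0],[-1,0,0,1.5,0],[-1,0,0,1,0]]'; python3 -m inch '[[-1,0,8,1,0],[-1,0,8,1,0],[-1,0,8,1,0],[-1,0,8,1,0]]'; python3 -m inch '[[-1,0,6,1,0],[-1,0,0,0,0]]';  python3 - <<'E'
from see import *
d=ctrl.get_image("side"); r=pin(d); print(r[1],r[2],r[4],"mat xy",report(r[2],MC,TH)); need(.53,.1,.07)
E
```

```text
time: 6.38
position: [0.5355, 0.1161, 0.0781]
tool_rot: [-0.308, -3.125, -0.01]
ft_force: [-0.1, -0.1, -0.7]
grip_width: 0.009
time: 6.75
position: [0.5354, 0.1165, 0.0744]
tool_rot: [-0.307, -3.124, -0.01]
ft_force: [-3.4, -0.9, 10.2]
grip_width: 0.006
time: 7.25
position: [0.542, 0.1507, 0.0764]
tool_rot: [-0.306, -3.124, -0.016]
ft_force: [-1.3, 0.3, 5.3]
grip_width: 0.004
time: 7.5
position: [0.5436, 0.1588, 0.0765]
tool_rot: [-0.303, -3.125, -0.019]
ft_force: [0.0, -0.2, 0.9]
grip_width: 0.015
((542.0457763671875, 150.2393341064453), (40.86274719238281, 178.91452026367188), 79.53087615966797) [0.54253576 0.15075847 0.07626034] [-0.98175774  0.19013611] mat xy (np.float64(-0.018390788181937637), np.float64(-0.021336492478363642))
t 7.55 pos [0.5435 0.1583 0.0764] F [-1.   -0.28  2.72] x [-0.981  0.192  0.003] y [0.193 0.981 0.011] z [-0.001  0.012 -1.   ]
tool delta mm [  2.  -59.9   5.8]
```

One more identical push should centre it.

```bash
python3 -m inch '[[-1,0,0,-10,0],[-1,0,-9,0,0],[-1,0,-10,0,0],[-1,0,0,5,0],[-1,0,0,3,0]]'; python3 -m inch '[[-1,0,0,1.5,0],[-1,0,0,1.5,0],[-1,0,0,1,0]]'; python3 -m inch '[[-1,0,8,1,0],[-1,0,8,1,0],[-1,0,8,1,0],[-1,0,8,1,0]]'; python3 -m inch '[[-1,0,8,1,0],[-1,0,0,0,0],[-1,0,0,-5,0],[-1,0,0,-40,0],[-1,0,0,-40,0]]'; python3 -m inch '[[-1,-40,-10,-40,0],[-1,-40,-40,-20,0],[-1,0,-50,0,0],[-1,0,-50,0,0],[-1,0,0,0,0]]'; python3 - <<'E'
from see import *
for n in("side","scene"):
    d=ctrl.get_image(n); np.savez(n+"9.npz",**d); r=pin(d); print(r[1],r[2],r[4],"mat xy",report(r[2],MC,TH)); cv2.imwrite(f"pics/{n}9.png",d["color"][...,::-1])
need(.53,.1,.07)
E
```

```text
time: 8.18
position: [0.5393, 0.1359, 0.0778]
tool_rot: [-0.308, -3.124, -0.016]
ft_force: [-0.3, 0.6, -0.4]
grip_width: 0.006
time: 8.55
position: [0.5392, 0.1363, 0.0741]
tool_rot: [-0.307, -3.123, -0.016]
ft_force: [-3.5, -0.9, 10.6]
grip_width: 0.007
time: 9.05
position: [0.5459, 0.1707, 0.0764]
tool_rot: [-0.306, -3.123, -0.023]
ft_force: [-1.8, 0.4, 5.0]
grip_width: 0.002
time: 9.68
position: [0.5452, 0.1771, 0.1591]
tool_rot: [-0.304, -3.116, -0.016]
ft_force: [0.4, -0.2, 0.1]
grip_width: 0.007
time: 10.3
position: [0.5983, 0.0065, 0.2221]
tool_rot: [-0.306, -3.122, -0.016]
ft_force: [-0.5, 0.5, 0.0]
grip_width: 0.003
((546.568359375, 168.042724609375), (35.478553771972656, 179.58038330078125), 79.6055908203125) [0.54869812 0.17244763 0.07626871] [-0.98052319  0.19640333] mat xy (np.float64(-0.015650675641034572), np.float64(0.001043995556328094))
((548.7969970703125, 173.62451171875), (43.955291748046875, 183.89422607421875), 79.55857849121094) [0.55530404 0.17318498 0.07592112] [-0.98183274  0.18974846] mat xy (np.float64(-0.009237781363554206), np.float64(0.0027923217980433423))
t 10.4 pos [0.5987 0.0126 0.2217] F [ 0.5  -0.33 -0.13] x [-0.982  0.187  0.006] y [0.187 0.982 0.012] z [-0.004  0.013 -1.   ]
tool delta mm [ 82.9  71.2 153.1]
```

View pics/scene9.png

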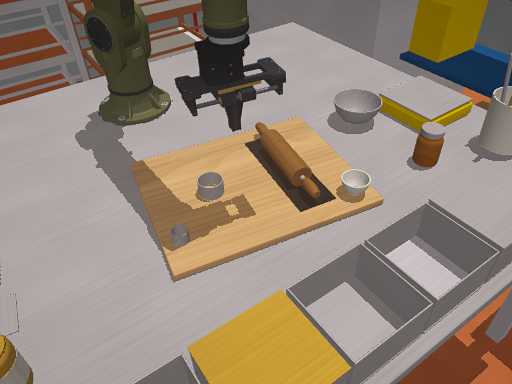

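View pics/side9.png

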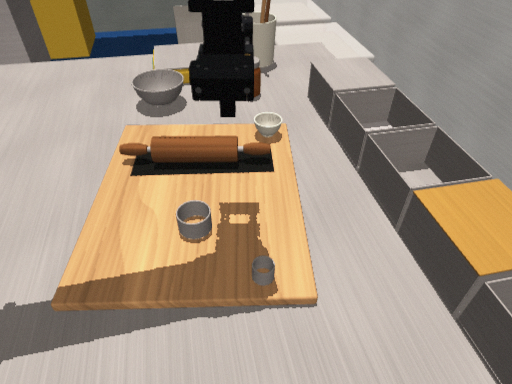

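Both views show the barrel lying along the mat (scene about (285,160), side about (195,150)), with the cutters and ramekin at their old pixels. I'll check the mat's near edge, which is uncovered now, and that the pin is at rest.

```bash
python3 -m inch '[[-1,0,0,0,0],[-1,0,0,0,0],[-1,0,0,0,0],[-1,0,0,0,0]]'; python3 - <<'E'
from see import *
for n in("side","scene"):
    d=ctrl.get_image(n); r=pin(d); print(r[2],r[4])
    W=plane(d,.02); hsv=cv2.cvtColor(d["color"],cv2.COLOR_RGB2HSV)
    q=W[(hsv[...,2]<65)&(W[...,0]>.43)&(W[...,0]<.70)&(W[...,1]>.09)&(W[...,1]<.23)][:,:2]*1000
    e=np.array([(x,q[abs(q[:,0]-x)<3][:,1].min()) for x in range(440,690,6)],np.float32)
    f=cv2.fitLine(e,cv2.DIST_HUBER,0,.01,.01).ravel(); k=f[1]/f[0]
    print(n,"near edge slope",k,"y@563",f[3]+k*(563-f[2]))
    o=np.load(n+"0.npz")["color"].astype(int); D=cv2.cvtColor(d["color"],cv2.COLOR_RGB2GRAY).astype(int)
    # pin axis at mat centre
    print("last xy in mat",report(r[2],MC,TH))
E
```

```text
time: 10.9
position: [0.5987, 0.0176, 0.2209]
tool_rot: [-0.283, -3.122, -0.022]
ft_force: [-0.1, 0.2, 0.4]
grip_width: 0.007
[0.54740501 0.17261515 0.07628275] [-0.98127079  0.19263341]
side near edge slope -0.15575403 y@563 125.35027
last xy in mat (np.float64(-0.016954145625444013), np.float64(0.0010098724324478813))
[0.5527412  0.17294112 0.07569724] [-0.98181164  0.18985761]
scene near edge slope -0.16107838 y@563 126.003784
last xy in mat (np.float64(-0.011732252941752426), np.float64(0.002155735564312236))
```

```bash
python3 -c "
from bench import ctrl
print(ctrl.close_job())"
```

```text
the job is handed in; nothing more can be done
None
```

I rolled the pin onto the mat with four fingertip pushes along the top of its barrel, each moving it about 20 mm. I then lifted clear and handed in at about 11 s on the robot's clock; no verdict is reported.

**Position:** in the last images from both cameras, the barrel's centre is 1–2 mm from the mat's centre line. It is 12–17 mm from the mat's middle along it, and its axis is about 0.04 rad off the mat's. Once the mat's near edge was uncovered, it agreed with my mat estimate to within about 2 mm.

**At rest:** the two looks half a second apart agreed across the roll to within 1 mm. Along the pin they differed by 1–3 mm, and the two cameras differed by about 5 mm. I put both differences down to the barrel-centre estimate rather than motion.

**Other objects:** I judged the cutters and ramekin unmoved by eye in the final pictures and did not measure them. The arm ended clear of everything.

**Force:** the first touch pressed with about 17 N, briefly above the 3–15 N advised. When I checked during the pushes it read 5–11 N.

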